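# Hang the ice scoop back on the crowded tool rack

## Task

Hang the small metal ice scoop that lies on the low rest on the free hook of the tool rack by its loop, then push its shank into the spring clip under that hook until it snaps fully home. Do not knock the tools that hang on either side, and leave the scoop hanging still on its own.

Things in the scene. Friction and masses are not known exactly. Their poses are not given: they have to be found in the camera images.
- scoop_grip (a point): Ice scoop, one rigid metal tool, 218 mm long, about 50 g. This point is on the axis of its round 8 mm shank, 90 mm from the loop centre, good to grasp. Axes: x along the shank to the loop, y across, z out of its open face (up as it lies; it may hang either way round). Shank from x = -60 to +78 mm; then the scoop pan to x = -115 mm, 34 mm wide, z from -4 to +12 mm.
- rest: Fixed plastic rest on which the scoop lies. Origin at the table under its middle, x about along the scoop. Base plate 190 x 70 x 4 mm; two cross bars, 150 mm apart, tops 30 mm above the table with 8 mm end stops, carry the tool so that its shank axis is 34 mm above the table. Between the bars is room for fingers.
- scoop_loop (a point): Centre of the round hanging loop at the end of the scoop's shank (axes as scoop_grip). The loop is a ring of 5 mm wire in the tool's x-y plane, inner diameter 20 mm, outer 30 mm; its hole runs along the tool's z.
- scoop_neck (a point): Point on the scoop's shank axis, 98 mm from the loop centre (axes as scoop_grip): it sits in the clip when the scoop is home.
- rack: Open aluminium frame fixed to the table, 290 mm wide (y), 275 mm high; origin at the table under its rails, -x is its front. At y = -96, -48, 0, 48, 96 mm are five equal places: a steel hook at the top, a spring clip 105 mm below. Rails at hook and clip height are 10 mm thick and 22 mm high, front face at x = -5 mm. Four places hold hung tools; the free one is among the middle three.
- free_hook (a point): The free hook: centre of its 6 mm bar at the lowest point, 22 mm in front of the rack's origin, 260 mm above the table; axes as the rack (x into it, z up). The bar runs 8 mm to the front (-x), rising 2 mm, then slopes up to a tip centred 18 mm in front of and 18 mm above this point; behind, it joins the rail. A hung loop has its centre 7 mm below this point. A blank white card stands on the rail above it.
- free_clip (a point): Seat of the clip below the free hook: where the shank's axis lies when home; 105 mm below free_hook, axes as the rack. Two sprung round jaws (8 mm diameter, 10 mm high, 2 mm gap) stand 7.5 mm in front (-x). Pressing the shank in from the front at about 8 to 15 N spreads them; they close before it with 1 mm of play. A stop is 6 mm behind the seat.
- clip_front (a point): Point 13 mm in front of the free clip's seat, axes as the rack. A scoop that is hung and let go swings down by itself and leans on the outside of the jaws with its shank axis about here; it must then be pushed in (+x). Pushing on the shank 15 to 30 mm above the clip with shut fingers does it and keeps the loop on the hook.
- spatula_head (a point): Head of a hung neighbour tool (steel, flat blade 30 mm wide), 168 mm below its loop centre; the tool hangs on its hook and in its clip. Axes as the rack's.
- spoon_head (a point): Head of a hung neighbour tool (steel, round disc 42 mm across), 168 mm below its loop centre; the tool hangs on its hook and in its clip. Axes as the rack's.
- skimmer_head (a point): Head of a hung neighbour tool (steel, open ring 43 mm across), 168 mm below its loop centre; the tool hangs on its hook and in its clip. Axes as the rack's.
- fork_head (a point): Head of a hung neighbour tool (steel, three-pronged fork 36 mm wide), 168 mm below its loop centre; the tool hangs on its hook and in its clip. Axes as the rack's.
Things that resemble listed ones, but are neither listed nor needed, are in the scene too. What is shaped like the part that bears scoop_grip but purple is not meant.

How it is judged:
By the outcome, as a careful person would: the job done as asked, in the order asked, and still so for the second after the job is handed in, with the robot touching nothing.
It also fails if it takes over 48 s, if anything falls off the work surface, if the arm or the gripper's body presses on something with over 40 N, if the wrist force passes 120 N, or if a joint passes its speed limit or range.

## Robot

A 6-joint arm with a two-finger parallel gripper is mounted at the origin on the work surface. World frame = base frame: x ahead of the robot, y to its left, z up, the work surface at z = 0. Lengths are in m, angles in degrees, forces in N, time in s.
With the tool pointing down it reaches from about 0.35 to 0.975 m from the base axis. Payload 7.1 kg.
Tool frame: the origin (TCP) lies at the very end of the fingers, on their centre line; the grasp point (between the pads) lies 19 mm behind it; y points along the fingers, x is the direction in which the jaws open and shut, and the axes are right-handed (so a half turn about y gives the same grasp; the last joint's range is limited). The gripper opens to 88 mm and grips with 3 to 60 N. Pads are 20 mm wide; open, the fingers measure 115 mm over their backs; the gripper's body (75 mm by 178 mm) begins 61 mm behind the grasp point.
Start: joints at [65.546, 24.242, 93.386, -0, 62.372, -1.089], TCP at [0.248, 0.574, 0.223] pointing down, gripper open.
Joint ranges: [-172.04, 172.04], [-51.8, 120.97], [4.93, 147.93], [-75.15, 255.16], [6.16, 154.13], [-145.62, 145.62]. Speed limits (degrees/s): [136.94, 136.94, 172.46, 180, 180, 180].

## Interface

Orientations are given as [roll, pitch, yaw] about the fixed x, y, z axes, in that order (R = Rz(yaw) Ry(pitch) Rx(roll)).
In Python, from station import arm, eyes gives the robot as it stands. The module is installed in compiled form; this text tells all that it offers.
- The arm moves only by the tool apply_moves, never from a script. Its argument "series" is a list of rows, each an object with "slide": the shift along the tool's x, y, z in cm, a list of three; "turn": the turn, a rotation vector about the tool's x, y, z in degrees, a list of three. In form: [{"slide": [tx, ty, tz], "turn": [rx, ry, rz]}, ...]. A call has 1 to 10 rows; each row shifts and turns the commanded pose from where the row before left it, along the tool's axes as they then stand; what a row does not reach is not made up. A row lasts 1/8 s, in which the tool goes at most 62.5 mm and 10.7 degrees, less where a joint would pass 70% of its speed; a pose out of reach is approached as far as the arm can. A call with a gripper value outside its range is refused whole. "hand" is the finger opening in cm, from 0 to 8.78, set as the call begins (left out, the last holds). The fingers move at their own pace and stop on an object; "grip_force" is the grip in N (left out, the last holds). Time passes only in rows, so rows that do not move let the fingers close. It gives the time, the measured TCP pose, the force and the opening at its end, in the units of the state.
- arm.state(): the state, without advancing time (a new reading comes with each control period).
- eyes.get_image(name): name is "scene" or "top" or "wrist"; returns a dict with "image" (420x560x3 uint8, blue, green, red), "fx", "fy", "cx", "cy" (pixels), "xyz" and "orientation" of the camera in the world; the wrist camera has in their place "hand_eye" (4x4, takes a point from camera to tool coordinates, whose origin is the TCP and whose axes are the tool frame's). Camera axes: x right, y down, z forward; pixel columns grow to the right and rows downward; lengths in m; the calibration is good to about 2 mm. A picture is of the moment at which its call begins: read the wrist's pose just before it. There is no depth.
- arm.sign_off(): hands the job in, once; it reports no verdict.
The state is a dict: "clock": time; "qpos": joint angles; "qvel": joint speeds; "joint_efforts": joint torques, N m; "tcp_pos": TCP position; "tool_rot": TCP orientation; "wrist_force": force on the tool from outside, world axes, zero at the start; "moment": the same for the moment, N m; "finger_gap": opening from 0.0 (shut) to 1.0 (fully open).
Only numpy, scipy, OpenCV 4.12 (cv2) and the standard library are available. Lean on these libraries where they do the work, as an engineer would, in place of code of your own. Each camera call takes 0.05 s, during which the arm holds its last target. There are 200 camera calls.

## Working session

There is one attempt and no reset: what is moved stays moved. The work goes in short steps, Python scripts to look and compute and a tool call to move; the robot and the scene stay as the last step left them, time stands still between calls to the robot, and variables do not carry over. Pictures are saved under pics/ and viewed, about 8 in all and at most 12, crops included, and the job is handed in when it is done.

Besides the shell and the picture viewer there is one more tool, called as name(argument=value, ...) on one line, values as JSON. apply_moves: Moves the arm, as the interface text tells. Its arguments: {"type":"object","properties":{"series":{"type":"array"},"hand":{"type":"number"},"grip_force":{"type":"number"}},"required":["series"]}

```bash
mkdir -p pics; cat > h.py <<'E'
import numpy as np, cv2
from scipy.spatial.transform import Rotation as R
from station import arm, eyes
def rot(o): return R.from_euler('xyz',o,degrees=True).as_matrix()
def cam(name):
    s=arm.state(); d=eyes.get_image(name)
    K=np.array([[d['fx'],0,d['cx']],[0,d['fy'],d['cy']],[0,0,1]])
    if name=='wrist':
        T=np.eye(4);T[:3,:3]=rot(s['tool_rot']);T[:3,3]=s['tcp_pos'];T=T@np.array(d['hand_eye'])
    else:
        T=np.eye(4);T[:3,:3]=rot(d['orientation']);T[:3,3]=d['xyz']
    return d['image'],K,T
def save(name,fn):
    im,K,T=cam(name); cv2.imwrite(f'pics/{fn}.png',im); np.savez(f'pics/{fn}.npz',K=K,T=T); return im,K,T
def ld(fn):
    z=np.load(f'pics/{fn}.npz'); return z['K'],z['T']
def ray(fn,uv):
    K,T=ld(fn); d=T[:3,:3]@np.linalg.solve(K,[uv[0],uv[1],1]); return T[:3,3],d/np.linalg.norm(d)
def proj(fn,p):
    K,T=ld(fn); c=T[:3,:3].T@(np.array(p)-T[:3,3]); q=K@c; return q[:2]/q[2]
def onz(fn,uv,z):
    o,d=ray(fn,uv); return o+d*(z-o[2])/d[2]
def tri(*obs):
    A=np.zeros((3,3));b=np.zeros(3)
    for fn,uv in obs:
        o,d=ray(fn,uv);P=np.eye(3)-np.outer(d,d);A+=P;b+=P@o
    x=np.linalg.solve(A,b)
    return x,[np.round(proj(fn,x)-uv,1) for fn,uv in obs]
E
python3 - <<'E'
from h import *
a=save('scene','s0');b=save('top','t0');
for n,(im,K,T) in (('s',a),('t',b)): print(n,K[0,0],K[0,2],K[1,2],T.round(3).tolist())
cv2.imwrite('pics/v0.png',np.hstack([cv2.resize(a[0],(560,420))]))
print(arm.state())
E
```

```text
s 398.5306940620054 275.15868008656264 209.38452589359213 [[0.603, 0.492, -0.628, 1.107], [0.798, -0.357, 0.486, -0.675], [0.015, -0.794, -0.607, 0.792], [0.0, 0.0, 0.0, 1.0]]
t 451.73318955495677 279.3385252688837 204.1155137203128 [[0.006, -0.986, 0.166, 0.252], [-1.0, -0.009, -0.021, -0.173], [0.022, -0.166, -0.986, 1.385], [0.0, 0.0, 0.0, 1.0]]
{'clock': 0.1, 'qpos': array([ 6.55468672e+01,  2.42809612e+01,  9.34269893e+01,  3.62995724e-04,
        6.23706430e+01, -1.08826907e+00]), 'qvel': array([-0.06806369, -0.05857468, -0.10023895, -0.02620532,  0.00702243,
       -0.01705947]), 'joint_efforts': array([-1.77430582e-03, -5.45608699e+01, -2.74325305e+01,  6.43800432e-02,
        1.87327695e-02, -6.25322309e-05]), 'tcp_pos': array([0.24763121, 0.57330881, 0.22196996]), 'tool_rot': array([-8.99981860e+01,  7.85731159e-02,  6.66349689e+01]), 'wrist_force': array([0.61472495, 0.03744242, 0.40047792]), 'moment': array([ 0.0143782 , -0.07740884,  0.01181828]), 'finger_gap': 1.0006033036881654}
```

View pics/s0.png

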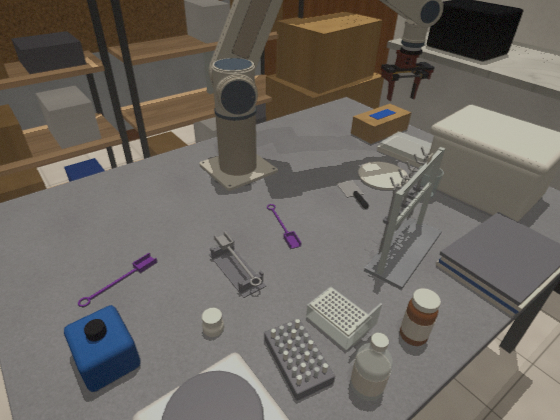

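View pics/t0.png

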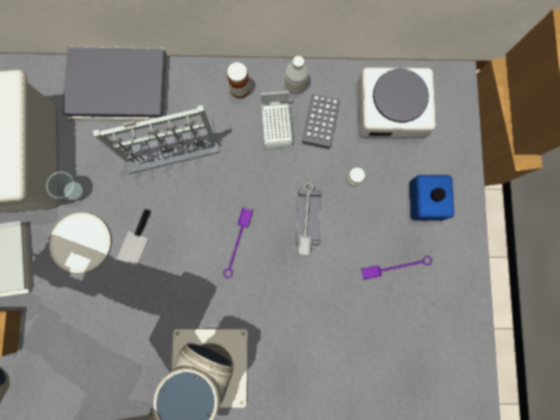

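The scoop is the metal tool on the rest, at top (307,218) and scene (238,262). Look-alikes are the purple scoops at top (236,240) and (397,267), which I reject by colour. The rack is at top (160,140) and scene (410,210). Next is one enlarged crop composite.

```bash
python3 - <<'E'
import cv2,numpy as np
s=cv2.imread('pics/s0.png');t=cv2.imread('pics/t0.png')
def c(im,x,y,w,h,W,H):
    o=cv2.resize(im[y:y+h,x:x+w],(W,H),interpolation=cv2.INTER_CUBIC)
    k=W/w
    for g in range((x//20+1)*20,x+w,20): cv2.putText(o,str(g),(int((g-x)*k),9),0,.35,(0,0,255));cv2.line(o,(int((g-x)*k),10),(int((g-x)*k),16),(0,0,255))
    for g in range((y//20+1)*20,y+h,20): cv2.putText(o,str(g),(0,int((g-y)*k)+4),0,.35,(0,0,255));cv2.line(o,(24,int((g-y)*k)),(30,int((g-y)*k)),(0,0,255))
    return o
A=c(s,205,225,70,75,280,300);B=c(s,360,140,90,150,360,600);C=c(t,285,175,45,90,160,320)
D=c(t,90,95,140,85,440,267)
o=np.zeros((600,800,3),np.uint8);o[:600,440:]=B;o[:300,:280]=A;o[:320,280:440]=C;o[333:,:440]=D
cv2.imwrite('pics/v1.png',o)
E
```

```text
(no output)
```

View pics/v1.png

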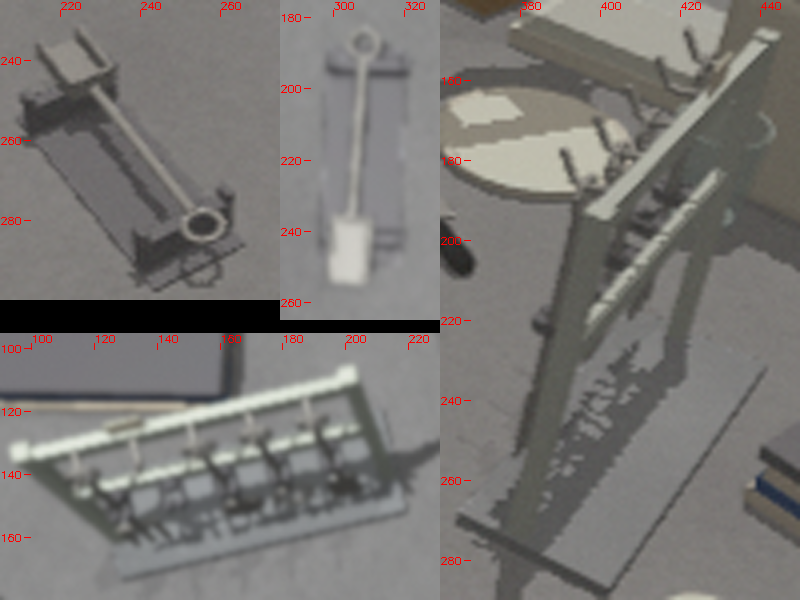

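```bash
python3 - <<'E'
from h import *
np.set_printoptions(precision=4,suppress=True)
for n,s,t in (('railnear',(397.5,192),(200,107.5)),('railfar',(441,131),(94.5,132.5)),('loop',(255,281),(308,187)),('panend',(219,240),(305,250))):
    x,e=tri(('s0',s),('t0',t)); print(n,x,e)
print(onz('t0',(308,187),.034),onz('t0',(304.5,236.5),.034))
K,T=ld('t0')
im,K,T=save('wrist','w0');print(np.linalg.inv(np.eye(4)) is None, eyes.get_image('wrist')['hand_eye'],K)
E
```

```text
railnear [0.6861 0.0066 0.2763] [array([ 1.6, -0.3]), array([1., 1.])]
railfar [0.6057 0.2571 0.3225] [array([-1.3,  0.4]), array([-1. , -1.1])]
loop [ 0.5325 -0.2896  0.0354] [array([ 0.4, -0. ]), array([0.3, 0.2])]
panend [ 0.3407 -0.2806  0.0306] [array([ 0.6, -0. ]), array([0.5, 0.3])]
[ 0.5334 -0.2889  0.034 ] [ 0.3816 -0.2776  0.034 ]
False [[ 1.     -0.0003  0.001  -0.0008]
 [-0.0011 -0.2679  0.9634 -0.1619]
 [-0.     -0.9634 -0.2679  0.0736]
 [ 0.      0.      0.      1.    ]] [[322.711    0.     284.9033]
 [  0.     322.711  216.8958]
 [  0.       0.       1.    ]]
```

```bash
cat >> h.py <<'E'
def ori(psi,th):
    p,t=np.radians([psi,th]); f=np.array([np.cos(p),np.sin(p),0]);Z=np.array([0,0,1.])
    y=np.cos(t)*f-np.sin(t)*Z; z=np.sin(t)*f+np.cos(t)*Z
    return np.c_[np.cross(y,z),y,z]
def cur():
    s=arm.state(); M=rot(s['tool_rot']); z=M[:,2]; y=M[:,1]
    th=np.degrees(np.arctan2(-y[2],z[2])); f=z*np.sin(np.radians(th))+y*np.cos(np.radians(th))
    return s['tcp_pos'],np.degrees(np.arctan2(f[1],f[0])),th,M
def rows(wps):
    """wps: (pos,psi,theta,n) -> tool-frame rows, printed"""
    p0,a0,t0,M=cur(); P=np.array(p0); out=[]
    for p,a,t,n in wps:
        p=np.array(p,float)
        for i in range(1,n+1):
            u=i/n; q=p0+(p-p0)*u; N=ori(a0+(a-a0)*u,t0+(t-t0)*u)
            sl=np.round(M.T@(q-P)*100,2); tu=np.round(R.from_matrix(M.T@N).as_rotvec(degrees=True),2)
            out.append((sl,tu)); P=P+M@sl/100; M=M@R.from_rotvec(tu,degrees=True).as_matrix()
        p0,a0,t0=p,a,t
    for i,(s,t) in enumerate(out):
        print(('' if i%10 else '---\n')+'{"slide":%s,"turn":%s},'%(s.tolist(),t.tolist()))
E
python3 - <<'E'
from h import *
rows([((.40,.25,.35),80,80,8),((.37,.10,.36),16,40,8)])
E
```

```text
---
{"slide":[-2.96, -1.59, -3.35],"turn":[1.25, 9.58, -0.15]},
{"slide":[-2.36, -1.68, -3.76],"turn":[1.25, 9.57, -0.32]},
{"slide":[-1.69, -1.78, -4.06],"turn":[1.25, 9.57, -0.52]},
{"slide":[-0.98, -1.88, -4.25],"turn":[1.24, 9.55, -0.73]},
{"slide":[-0.24, -1.98, -4.31],"turn":[1.25, 9.53, -0.94]},
{"slide":[0.5, -2.07, -4.24],"turn":[1.25, 9.52, -1.15]},
{"slide":[1.23, -2.15, -4.05],"turn":[1.24, 9.48, -1.35]},
{"slide":[1.94, -2.19, -3.73],"turn":[1.25, 9.45, -1.56]},
{"slide":[-0.05, -0.45, -1.87],"turn":[4.99, 7.81, -1.73]},
{"slide":[0.23, -0.61, -1.8],"turn":[4.99, 7.64, -2.41]},
---
{"slide":[0.48, -0.75, -1.69],"turn":[5.0, 7.39, -3.06]},
{"slide":[0.74, -0.86, -1.55],"turn":[4.99, 7.1, -3.7]},
{"slide":[0.97, -0.93, -1.36],"turn":[4.99, 6.75, -4.3]},
{"slide":[1.2, -0.96, -1.15],"turn":[4.99, 6.35, -4.87]},
{"slide":[1.39, -0.94, -0.92],"turn":[4.99, 5.9, -5.4]},
{"slide":[1.56, -0.87, -0.7],"turn":[5.0, 5.4, -5.9]},
```

apply_moves(series=[{"slide": [-2.96, -1.59, -3.35], "turn": [1.25, 9.58, -0.15]}, {"slide": [-2.36, -1.68, -3.76], "turn": [1.25, 9.57, -0.32]}, {"slide": [-1.69, -1.78, -4.06], "turn": [1.25, 9.57, -0.52]}, {"slide": [-0.98, -1.88, -4.25], "turn": [1.24, 9.55, -0.73]}, {"slide": [-0.24, -1.98, -4.31], "turn": [1.25, 9.53, -0.94]}, {"slide": [0.5, -2.07, -4.24], "turn": [1.25, 9.52, -1.15]}, {"slide": [1.23, -2.15, -4.05], "turn": [1.24, 9.48, -1.35]}, {"slide": [1.94, -2.19, -3.73], "turn": [1.25, 9.45, -1.56]}])

```text
clock: 1.2
tcp_pos: [0.4005, 0.2488, 0.3508]
tool_rot: [-79.9, -0.0, -10.3]
wrist_force: [-0.0, 0.2, 0.8]
finger_gap: 1.0
```

apply_moves(series=[{"slide": [-0.05, -0.45, -1.87], "turn": [4.99, 7.81, -1.73]}, {"slide": [0.23, -0.61, -1.8], "turn": [4.99, 7.64, -2.41]}, {"slide": [0.48, -0.75, -1.69], "turn": [5.0, 7.39, -3.06]}, {"slide": [0.74, -0.86, -1.55], "turn": [4.99, 7.1, -3.7]}, {"slide": [0.97, -0.93, -1.36], "turn": [4.99, 6.75, -4.3]}, {"slide": [1.2, -0.96, -1.15], "turn": [4.99, 6.35, -4.87]}, {"slide": [1.39, -0.94, -0.92], "turn": [4.99, 5.9, -5.4]}, {"slide": [1.56, -0.87, -0.7], "turn": [5.0, 5.4, -5.9]}, {"slide": [0, 0, 0], "turn": [0, 0, 0]}])

```text
clock: 2.33
tcp_pos: [0.3688, 0.102, 0.3583]
tool_rot: [-40.8, -0.1, -73.0]
wrist_force: [0.2, 1.3, -0.3]
finger_gap: 0.997
```

```bash
python3 - <<'E'
from h import *
p,a,t,M=cur(); print(p,a,t,arm.state()['qpos'])
save('wrist','w1')
rows([(p+np.array([.0,-.05,.03]),16,40,2)])
E
```

```text
[0.36878156 0.10201793 0.35825311] 16.960119887929206 40.79730268354746 [  8.70215728 -29.86603278 140.06314532  16.80449336  21.73292179
  68.80036568]
---
{"slide":[2.39, -1.54, 0.57],"turn":[0.39, 0.49, -0.27]},
{"slide":[2.4, -1.52, 0.61],"turn":[0.39, 0.34, -0.41]},
```

View pics/w1.png

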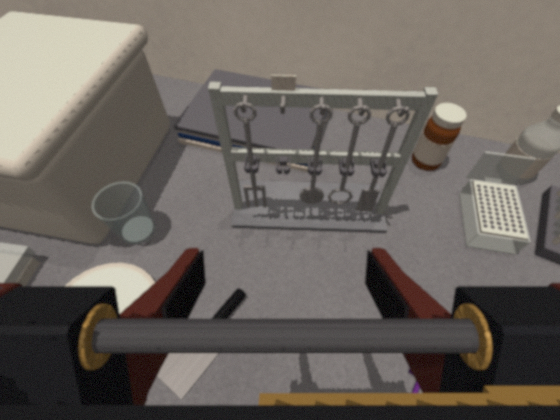

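View w1 shows the free place second from the left: hook at (282,103), white card at (283,82), empty clip at (283,168). I'll take a second, closer view for triangulation.

```bash
python3 - <<'E'
from h import *
rows([((.44,.17,.37),16,40,3)])
E
```

```text
---
{"slide":[-1.47, 1.96, 2.17],"turn":[0.26, 0.38, -0.14]},
{"slide":[-1.49, 1.96, 2.14],"turn":[0.26, 0.22, -0.27]},
{"slide":[-1.51, 1.97, 2.14],"turn":[0.26, 0.23, -0.26]},
```

apply_moves(series=[{"slide": [-1.47, 1.96, 2.17], "turn": [0.26, 0.3, -0.2]}, {"slide": [-1.49, 1.96, 2.14], "turn": [0.26, 0.3, -0.2]}, {"slide": [-1.51, 1.97, 2.14], "turn": [0.26, 0.2, -0.25]}, {"slide": [0, 0, 0], "turn": [0, 0, 0]}])

```text
clock: 2.88
tcp_pos: [0.441, 0.1685, 0.3699]
tool_rot: [-40.1, -0.1, -74.0]
wrist_force: [0.1, -0.2, -0.6]
finger_gap: 1.0
```

```bash
python3 - <<'E'
from h import *
p,a,t,M=cur(); print(p,a,t,arm.state()['qpos'])
im=save('wrist','w2')[0]
def lab(im,x,y,w,h,k):
    o=cv2.resize(im[y:y+h,x:x+w],None,fx=k,fy=k,interpolation=cv2.INTER_CUBIC)
    for g in range((x//20+1)*20,x+w,20): cv2.putText(o,str(g),(int((g-x)*k),9),0,.35,(0,0,255));cv2.line(o,(int((g-x)*k),10),(int((g-x)*k),16),(0,0,255))
    for g in range((y//20+1)*20,y+h,20): cv2.putText(o,str(g),(0,int((g-y)*k)+4),0,.35,(0,0,255));cv2.line(o,(24,int((g-y)*k)),(30,int((g-y)*k)),(0,0,255))
    return o
# predicted region
x=tri(('t0',(129,129)),('t0',(129,129.1)))[0] if 0 else None
w1=cv2.imread('pics/w1.png')
a=lab(w1,200,65,250,175,3.2)[:290]; a=lab(w1,200,70,250,100,3.2)
b=lab(im,120,0,400,140,2)
o=np.zeros((600,800,3),np.uint8);o[:320]=a;o[320:600]=b;cv2.imwrite('pics/v2.png',o)
E
```

```text
[0.4410219  0.16848706 0.36994331] 15.974715104469206 40.14922609630744 [ 23.03503269 -17.12533984 132.94241322 -20.79753679  15.51891059
 114.59552965]
```

View pics/v2.png

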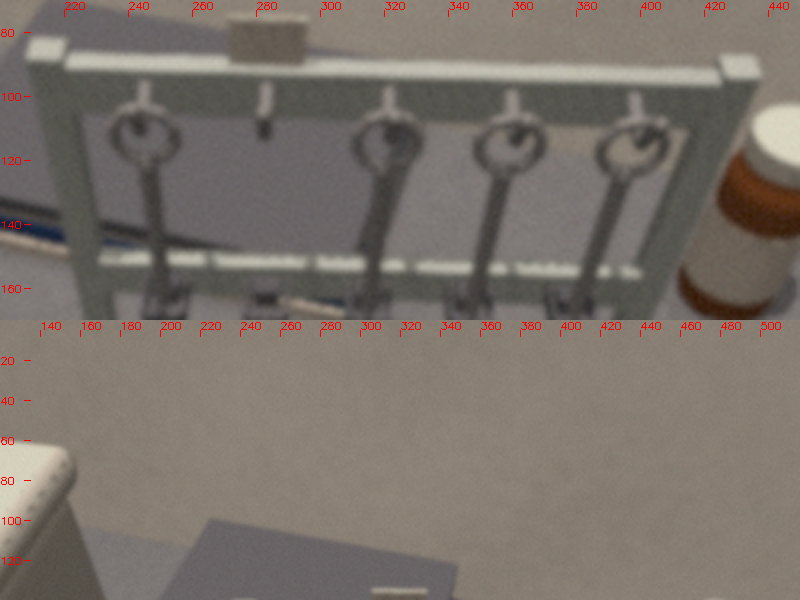

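```bash
cat >> h.py <<'E'
def lab(im,x,y,w,h,k):
    o=cv2.resize(im[y:y+h,x:x+w],None,fx=k,fy=k,interpolation=cv2.INTER_CUBIC)
    for g in range((x//20+1)*20,x+w,20): cv2.putText(o,str(g),(int((g-x)*k),9),0,.35,(0,0,255));cv2.line(o,(int((g-x)*k),10),(int((g-x)*k),16),(0,0,255))
    for g in range((y//20+1)*20,y+h,20): cv2.putText(o,str(g),(0,int((g-y)*k)+4),0,.35,(0,0,255));cv2.line(o,(24,int((g-y)*k)),(30,int((g-y)*k)),(0,0,255))
    return o
E
python3 - <<'E'
from h import *
cv2.imwrite('pics/v3.png',lab(cv2.imread('pics/w2.png'),210,130,260,190,3))
E
```

```text
(no output)
```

View pics/v3.png

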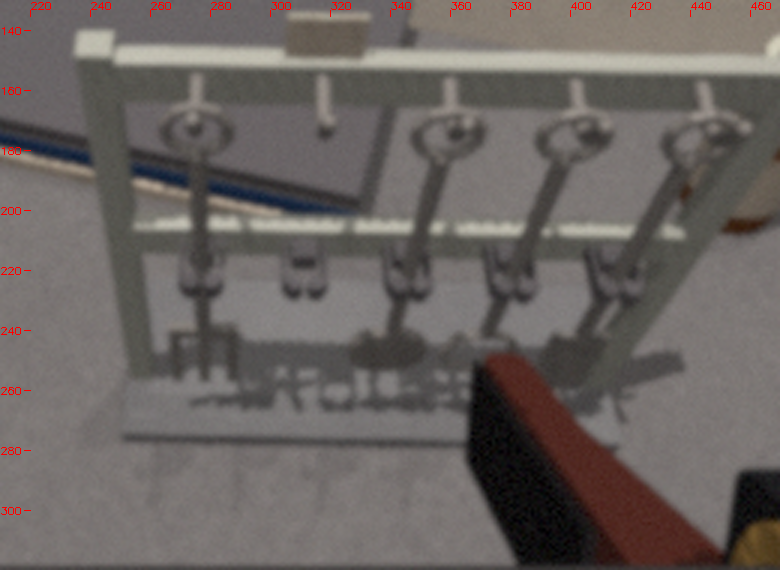

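```bash
cat > fit.py <<'E'
from h import *
from scipy.optimize import least_squares
np.set_printoptions(precision=4,suppress=True)
ys=[.096,0,-.048,-.096]
o1=[(245.3,112.2),(321.1,114.7),(359.4,115.9),(397.5,116.6)]
o2=[(275.3,174),(359.3,175.3),(401.3,176.3),(443.7,177.7)]
def W(v,p):
    c,s=np.cos(v[2]),np.sin(v[2]); return np.array([v[0]+c*p[0]-s*p[1],v[1]+s*p[0]+c*p[1],p[2]+v[3]])
def f(v): 
    return np.concatenate([proj('w1',W(v,(-.022,y,.253)))-a for y,a in zip(ys,o1)]+[proj('w2',W(v,(-.022,y,.253)))-a for y,a in zip(ys,o2)])
if __name__=='__main__':
    for fx in (0,1):
        r=least_squares((lambda v:f([*v,0])) if fx else f,[.65,.13,.28]+([] if fx else [0])); v=[*r.x,0][:4]
        print(v[:2],np.degrees(v[2]),v[3],np.sqrt(np.mean(r.fun**2)),r.fun.round(1))
        for n,p in (('hook',(-.022,.048,.26)),('tip',(-.04,.048,.278)),('clip jaws',(-.0295,.048,.16))): print(n,W(v,p),proj('w1',W(v,p)),proj('w2',W(v,p)))
    np.save('rack.npy',v)
E
python3 fit.py
python3 - <<'E'
from h import *
# lean grasp viewing pose above scoop
rows([((.44,.0,.33),0,60,6),((.41,-.29,.22),-4,90,7)])
E
```

```text
[np.float64(0.6491526014886707), np.float64(0.13862758931284525)] 14.418964340878045 -0.0006209576094796825 0.2819102098798066 [-0.3  0.3 -0.2  0.1 -0.2  0.1  0.2  0.6  0.1 -0.4  0.   0.   0.2 -0.1
  0.2 -0.6]
hook [0.6159 0.1796 0.2594] [282.8322 109.0804] [317.7835 170.3031]
tip [0.5985 0.1752 0.2774] [282.0336 106.2238] [319.7527 171.3659]
clip jaws [0.6086 0.1778 0.1594] [282.858  168.1707] [311.7766 224.1905]
[np.float64(0.6485238287961812), np.float64(0.13863235590155573)] 14.433364987271526 0 0.3025364016982918 [-0.5  0.3 -0.3  0.1 -0.2  0.   0.3  0.5 -0.1 -0.3  0.   0.1  0.3 -0.1
  0.4 -0.6]
hook [0.6153 0.1796 0.26  ] [282.6812 108.9834] [317.7083 170.3338]
tip [0.5978 0.1751 0.278 ] [281.8746 106.114 ] [319.6813 171.4016]
clip jaws [0.608  0.1778 0.16  ] [282.7332 168.1951] [311.7045 224.3208]
---
{"slide":[2.68, -0.16, -0.99],"turn":[-3.3, 1.83, -1.92]},
{"slide":[2.72, -0.01, -0.92],"turn":[-3.3, 1.88, -1.87]},
{"slide":[2.75, 0.12, -0.81],"turn":[-3.29, 1.99, -1.76]},
{"slide":[2.76, 0.26, -0.72],"turn":[-3.3, 2.09, -1.65]},
{"slide":[2.78, 0.37, -0.59],"turn":[-3.3, 2.17, -1.52]},
{"slide":[2.79, 0.47, -0.46],"turn":[-3.3, 2.26, -1.39]},
{"slide":[4.14, 1.15, -1.16],"turn":[-4.28, 0.51, -0.27]},
{"slide":[4.15, 1.25, -1.03],"turn":[-4.29, 0.52, -0.23]},
{"slide":[4.15, 1.34, -0.9],"turn":[-4.28, 0.54, -0.18]},
{"slide":[4.16, 1.41, -0.75],"turn":[-4.29, 0.55, -0.15]},
---
{"slide":[4.15, 1.47, -0.61],"turn":[-4.28, 0.56, -0.11]},
{"slide":[4.16, 1.52, -0.45],"turn":[-4.29, 0.57, -0.06]},
{"slide":[4.16, 1.56, -0.3],"turn":[-4.29, 0.57, -0.02]},
```

apply_moves(series=[{"slide": [2.68, -0.16, -0.99], "turn": [-3.3, 1.83, -1.92]}, {"slide": [2.72, -0.01, -0.92], "turn": [-3.3, 1.88, -1.87]}, {"slide": [2.75, 0.12, -0.81], "turn": [-3.29, 1.99, -1.76]}, {"slide": [2.76, 0.26, -0.72], "turn": [-3.3, 2.09, -1.65]}, {"slide": [2.78, 0.37, -0.59], "turn": [-3.3, 2.17, -1.52]}, {"slide": [2.79, 0.47, -0.46], "turn": [-3.3, 2.26, -1.39]}, {"slide": [4.14, 1.15, -1.16], "turn": [-4.28, 0.51, -0.27]}, {"slide": [4.15, 1.25, -1.03], "turn": [-4.29, 0.52, -0.23]}, {"slide": [4.15, 1.34, -0.9], "turn": [-4.28, 0.54, -0.18]}, {"slide": [4.16, 1.41, -0.75], "turn": [-4.29, 0.55, -0.15]}])

```text
clock: 4.18
tcp_pos: [0.4209, -0.167, 0.2666]
tool_rot: [-77.0, 0.4, -92.3]
wrist_force: [0.6, 0.2, 0.1]
finger_gap: 0.995
```

apply_moves(series=[{"slide": [4.15, 1.47, -0.61], "turn": [-4.28, 0.56, -0.11]}, {"slide": [4.16, 1.52, -0.45], "turn": [-4.29, 0.57, -0.06]}, {"slide": [4.16, 1.56, -0.3], "turn": [-4.29, 0.57, -0.02]}, {"slide": [0, 0, 0], "turn": [0, 0, 0]}, {"slide": [0, 0, 0], "turn": [0, 0, 0]}])

```text
clock: 4.8
tcp_pos: [0.4079, -0.2892, 0.2189]
tool_rot: [-89.8, 0.4, -94.1]
wrist_force: [0.5, 1.0, -0.4]
finger_gap: 1.0
```

```bash
python3 - <<'E'
from h import *
p,a,t,M=cur(); print(p,a,t,arm.state()['qpos'])
save('wrist','w3')
for n,q in (('loop',(.5334,-.2889,.034)),('pan',(.3816,-.2776,.034))): print(n,proj('w3',q))
cv2.imwrite('pics/v4.png',lab(cv2.imread('pics/w3.png'),140,20,280,210,2.85))
E
```

```text
[ 0.40791896 -0.28919028  0.21892113] -4.109493529836624 89.83658179642326 [-36.94538931  14.04294262 109.11783393   0.47659311  56.90329968
  56.90416173]
loop [276.51109256  72.88497654]
pan [277.10812082 220.17509046]
```

View pics/v4.png

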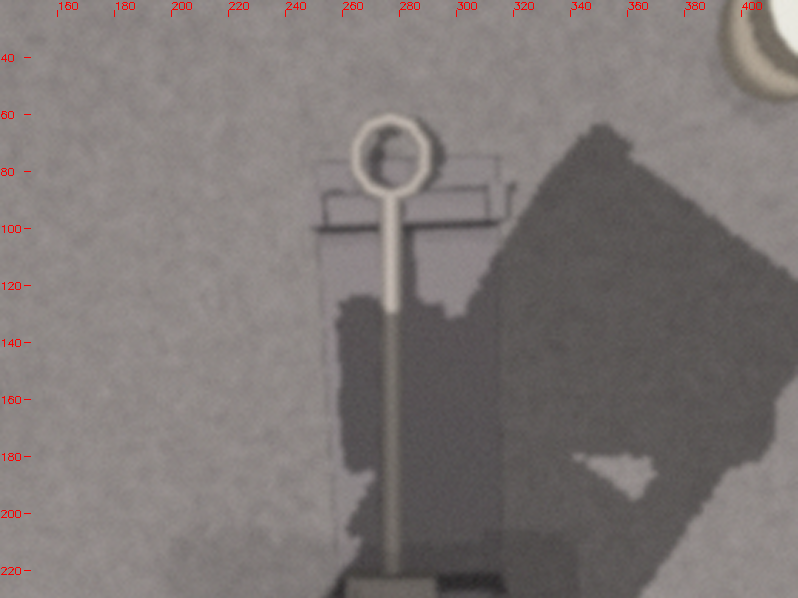

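```bash
cat > kin.py <<'E'
from h import *
from scipy.optimize import least_squares
D=[([65.5469,24.281,93.427,0,62.3706,-1.088],(.24763,.57331,.22197),[-89.998,.0786,66.635]),
([8.702,-29.866,140.063,16.804,21.733,68.800],(.36878,.10202,.35825),None),
([23.035,-17.125,132.942,-20.798,15.519,114.596],(.44102,.16849,.36994),None),
([-36.945,14.043,109.118,.4766,56.903,56.904],(.40792,-.28919,.21892),None)]
Rz=lambda a:R.from_euler('z',a,degrees=True).as_matrix()
Ry=lambda a:R.from_euler('y',a,degrees=True).as_matrix()
def fk(q,v):
    a1,d1,L2,a3,L4,d6=v
    A=Rz(q[0])@Ry(q[1]); B=A@Ry(q[2])
    T=B@Rz(q[3])@Ry(q[4])@Rz(q[5])   # tool approach = local z
    p=Rz(q[0])@[a1,0,0]+np.array([0,0,d1])+A@[0,0,L2]+B@[a3,0,L4]+T@[0,0,d6]
    return p,T
E
python3 - <<'E'
from kin import *
np.set_printoptions(precision=4,suppress=True)
r=least_squares(lambda v:np.concatenate([fk(q,v)[0]-p for q,p,_ in D]),[0,.4,.45,0,.45,.2]); print(r.x,r.fun*1000)
for (q,p,_),e in zip(D,[None,(16.96,40.797),(15.975,40.149),(-4.109,89.837)]):
    T=fk(q,r.x)[1]; 
    N=ori(*e) if e else rot([-89.998,.0786,66.635])
    print((T.T@N).round(3).tolist())
np.save('kin.npy',r.x)
E
python3 - <<'E'
from h import *
np.set_printoptions(precision=4,suppress=True)
lw=(277.2,74.0)
print(tri(('w3',lw),('t0',(308,187)),('s0',(255,281))), onz('w3',lw,.034),onz('w3',(277.5,215),.034))
E
```

```text
[0.0021 0.3114 0.5648 0.0778 0.482  0.3116] [ 10.846   -4.9038  -0.3154   1.6035 -11.5883  -0.0798   4.9877 -11.0145
   0.3598  -7.2528  -9.4151   0.0353]
[[-1.0, 0.0, 0.0], [0.0, 0.0, 1.0], [0.0, 1.0, -0.0]]
[[-1.0, 0.002, -0.002], [-0.002, 0.0, 1.0], [0.002, 1.0, -0.0]]
[[-1.0, 0.001, -0.001], [-0.001, 0.0, 1.0], [0.001, 1.0, -0.0]]
[[-1.0, -0.006, 0.0], [0.0, -0.0, 1.0], [-0.006, 1.0, 0.0]]
(array([ 0.5324, -0.2896,  0.0352]), [array([ 0. , -0.2]), array([0.3, 0.2]), array([ 0.4, -0. ])]) [ 0.5323 -0.2895  0.034 ] [ 0.3875 -0.2785  0.034 ]
```

```bash
cat >> kin.py <<'E'
def fk2(q,v):
    p,T=fk(q,v[:6]); return p+Rz(q[0])@[0,v[6],0],T
C=np.array([[-1,0,0],[0,0,1],[0,1,0]])
def fit():
    return least_squares(lambda v:np.concatenate([fk2(q,v)[0]-p for q,p,_ in D]),[0,.4,.45,0,.45,.2,0])
def ik(p,psi,th,v,q0):
    N=ori(psi,th)@C.T
    f=lambda q:np.r_[(fk2(q,v)[0]-p)*10,R.from_matrix(fk2(q,v)[1].T@N).as_rotvec()]
    lo=[-172,-51.8,4.93,-75.15,6.16,-145.6];hi=[172,120.9,147.9,255.1,154.1,145.6]
    r=least_squares(f,q0,bounds=(lo,hi),x_scale=50); return r.x.round(1),round(r.cost,6)
E
python3 - <<'E'
from kin import *
np.set_printoptions(precision=4,suppress=True)
r=fit();v=r.x;print(v,abs(r.fun).max())
g=np.array([.4427,-.2828,.034])
psi=14.43;c,s=np.cos(np.radians(psi)),np.sin(np.radians(psi))
hook=np.array([.6153,.1796,.26]); f=np.array([c,s,0])
for th in (25,30,35,40,45):
    y=ori(-4.3,90+th)[:,1]; print(th,'grasp',ik(g+.019*y,-4.3,90+th,v,D[3][0]))
    y=ori(psi,th)[:,1]
    for n,dx,dz in (('pre',-.05,.018),('hung',-.004,-.007)):
        gr=hook+dx*f+np.array([0,0,dz-.09])
        print('   ',n,(gr+.019*y).round(4),ik(gr+.019*y,psi,th,v,[16,20,95,0,15,90]))
E
```

```text
[0.     0.3124 0.5631 0.0775 0.4849 0.3096 0.0119] 3.879649135174468e-06
25 grasp (array([-28.4,  43.5,  97. , -11.2,  63. ,  73.1]), np.float64(0.0))
    pre [0.5836 0.1714 0.18  ] (array([ 17.8,  17.1, 122.1, -53.7,   6.2, 145.6]), np.float64(0.120748))
    hung [0.6281 0.1829 0.155 ] (array([ 17.6,  23. , 116.8, -53.8,   6.2, 145.6]), np.float64(0.126775))
30 grasp (array([-27.6,  45.7,  94.1, -12.3,  68.6,  74.1]), np.float64(0.0))
    pre [0.5828 0.1712 0.1785] (array([ 17.8,  17.3, 122.1, -53.6,   6.2, 145.6]), np.float64(0.083417))
    hung [0.6274 0.1827 0.1535] (array([ 17.6,  23.2, 116.9, -53.7,   6.2, 145.6]), np.float64(0.08834))
35 grasp (array([-26.9,  47.9,  91.2, -13.2,  74.1,  74.9]), np.float64(0.0))
    pre [0.582  0.171  0.1771] (array([ 17.8,  17.5, 122.2, -53.4,   6.2, 145.6]), np.float64(0.053047))
    hung [0.6265 0.1825 0.1521] (array([ 17.6,  23.4, 117. , -53.6,   6.2, 145.6]), np.float64(0.056919))
40 grasp (array([-26.2,  50.3,  88.4, -14.1,  79.5,  75.5]), np.float64(0.0))
    pre [0.581  0.1708 0.1758] (array([ 17.8,  17.7, 122.3, -53.3,   6.2, 145.6]), np.float64(0.029645))
    hung [0.6255 0.1822 0.1508] (array([ 17.6,  23.5, 117.1, -53.4,   6.2, 145.6]), np.float64(0.032513))
45 grasp (array([-25.7,  52.8,  85.6, -15. ,  84.8,  75.9]), np.float64(0.0))
    pre [0.5799 0.1705 0.1746] (array([ 17.8,  17.8, 122.4, -53.1,   6.2, 145.6]), np.float64(0.013224))
    hung [0.6244 0.182  0.1496] (array([ 17.6,  23.7, 117.2, -53.3,   6.2, 145.6]), np.float64(0.01513))
```

```bash
python3 - <<'E'
from h import *
g=np.array([.4427,-.2828,.034]); t=g+.019*ori(-4.3,105)[:,1]; print(t)
rows([(t+[0,0,.06],-4.3,105,4),(t,-4.3,105,3)])
E
```

```text
[ 0.43779628 -0.28243129  0.01564741]
---
{"slide":[-0.2, 3.59, 0.72],"turn":[-3.8, 0.06, -0.31]},
{"slide":[-0.21, 3.54, 0.95],"turn":[-3.79, 0.05, 0.0]},
{"slide":[-0.22, 3.47, 1.19],"turn":[-3.8, 0.06, 0.01]},
{"slide":[-0.22, 3.38, 1.42],"turn":[-3.79, 0.05, 0.01]},
{"slide":[-0.0, 1.93, 0.51],"turn":[-0.0, -0.0, 0.0]},
{"slide":[-0.0, 1.93, 0.52],"turn":[-0.0, -0.0, 0.0]},
{"slide":[-0.0, 1.93, 0.52],"turn":[-0.0, -0.0, 0.0]},
```

apply_moves(series=[{"slide": [-0.2, 3.59, 0.72], "turn": [-3.8, 0.06, -0.31]}, {"slide": [-0.21, 3.54, 0.95], "turn": [-3.79, 0.05, 0]}, {"slide": [-0.22, 3.47, 1.19], "turn": [-3.8, 0.06, 0]}, {"slide": [-0.22, 3.38, 1.42], "turn": [-3.79, 0.05, 0]}, {"slide": [0, 1.93, 0.51], "turn": [0, 0, 0]}, {"slide": [0, 1.93, 0.52], "turn": [0, 0, 0]}, {"slide": [0, 1.93, 0.52], "turn": [0, 0, 0]}, {"slide": [0, 0, 0], "turn": [0, 0, 0]}], hand=5)

```text
clock: 5.85
tcp_pos: [0.4369, -0.2835, 0.0145]
tool_rot: [-105.1, -0.1, -94.4]
wrist_force: [-0.5, 0.4, 0.2]
finger_gap: 0.568
```

apply_moves(series=[{"slide": [0, 0, 0], "turn": [0, 0, 0]}, {"slide": [0, 0, 0], "turn": [0, 0, 0]}, {"slide": [0, 0, 0], "turn": [0, 0, 0]}, {"slide": [0, 0, 0], "turn": [0, 0, 0]}, {"slide": [0, 0, 0], "turn": [0, 0, 0]}, {"slide": [0, 0, 0], "turn": [0, 0, 0]}], hand=0, grip_force=25)

```text
clock: 6.6
tcp_pos: [0.4382, -0.2838, 0.0154]
tool_rot: [-105.0, -0.1, -94.4]
wrist_force: [-0.6, 0.4, 2.8]
finger_gap: 0.082
```

```bash
cat > path.py <<'E'
from kin import *
np.set_printoptions(precision=1,suppress=True)
v=fit().x
p0,a0,t0,M=cur(); q=arm.state()['qpos']; print(p0.round(4),a0,t0,q,arm.state()['finger_gap']*8.78,fk2(q,v)[0]-p0)
def chk(wps):
    global q
    pp,aa,tt=p0,a0,t0; qq=q
    for p,a,t,n in wps:
        p=np.array(p)
        for i in range(1,n+1):
            u=i/n; x,c=ik(pp+(p-pp)*u,aa+(a-aa)*u,tt+(t-tt)*u,v,np.clip(qq,[-171,-51,5,-75,6.2,-145],[171,120,147,255,154,145])); print(x,'max d',abs(x-qq).max().round(1),c); qq=x
        pp,aa,tt=p,a,t
E
python3 - <<'E'
from path import *
W=[(p0+[0,0,.10],-4.3,105,3),((.46,-.22,.30),12,70,5),((.48,-.10,.34),50,45,6),((.48,-.05,.33),55,10,5),((.48,.10,.27),14.4,15,7)]
chk(W)
E
```

```text
[ 0.4 -0.3  0. ] -4.354260139433062 105.04954490769128 [-30.3  39.6 102.8  -8.5  51.4  70.2] 0.7216132552394526 [0. 0. 0.]
[-30.4  36.5 102.6  -8.   54.7  69.4] max d 3.3 0.0
[-30.4  33.4 102.2  -7.7  58.1  68.8] max d 3.4 0.0
[-30.4  30.5 101.6  -7.4  61.6  68.3] max d 3.5 0.0
[-30.5  24.2 105.2  -4.6  57.7  63.3] max d 6.3 0.0
[-31.   18.1 108.1  -0.7  54.7  57.2] max d 6.1 0.0
[-32.1  12.5 110.4   4.6  52.5  49.8] max d 7.4 0.0
[-33.7   7.4 112.   11.2  51.4  41.3] max d 8.5 0.0
[-35.8   3.  113.2  18.9  51.6  32. ] max d 9.3 0.0
[-36.6   2.  114.6  25.2  51.8  21.3] max d 10.7 0.0
[-37.6   1.5 115.6  31.6  53.3  10.7] max d 10.6 0.0
[-38.6   1.6 116.1  37.4  56.1   0.8] max d 9.9 0.0
[-39.3   2.4 116.2  42.3  59.7  -8.2] max d 9.0 0.0
[-39.8   3.7 115.9  46.3  64.  -16. ] max d 7.8 0.0
[-39.9   5.5 115.1  49.3  68.8 -22.7] max d 6.7 0.0
[-42.2   7.8 117.1  56.1  71.5 -30.4] max d 7.7 0.0
[-44.   10.8 119.   62.   74.9 -37.7] max d 7.3 0.0
[-45.3  14.4 120.6  67.2  78.8 -44.5] max d 6.8 0.0
[-46.   18.6 121.9  71.6  83.1 -50.9] max d 6.4 0.0
[-46.1  23.2 123.   75.3  87.8 -56.9] max d 6.0 0.0
[-44.4  21.3 128.4  81.5  82.6 -59.5] max d 6.2 0.0
[-41.8  19.7 133.8  89.1  77.6 -62.9] max d 7.6 0.0
[-37.7  18.4 138.8  98.9  73.1 -67. ] max d 9.8 0.0
[-31.6  17.8 143.4 111.4  69.4 -72.1] max d 12.5 0.0
[-22.7  17.9 147.3 127.5  67.  -77.9] max d 16.1 0.0
[-13.7  15.  147.9 138.3  59.8 -77.4] max d 10.8 0.00297
[  2.2  10.8 147.9 162.3  47.9 -82.6] max d 24.0 0.008605
```

```bash
cat > tgt.py <<'E'
from h import *
c,s=np.cos(np.radians(14.43)),np.sin(np.radians(14.43)); f=np.array([c,s,0]); l=np.array([-s,c,0])
hook=np.array([.6153,.1796,.26]); clip=hook-[0,0,.105]
def loopat(dx,dz,dy=0,th=15,L=.09): return hook+dx*f+dy*l+np.array([0,0,dz-L])+.019*ori(14.43,th)[:,1]
E
python3 - <<'E'
from path import *
from tgt import *
pre=loopat(-.08,.02); print(pre.round(4))
W=[(p0+[0,0,.10],-4.3,105,3),((.48,-.22,.28),12,72,5),((.53,-.13,.30),42,45,6),((.53,-.08,.26),42,15,4),((.53,.03,.22),26,15,3),(pre,14.4,15,3)]
chk(W); rows(W)
E
```

```text
[ 0.4 -0.3  0. ] -4.354260139433062 105.04954490769128 [-30.3  39.6 102.8  -8.5  51.4  70.2] 0.7216132552394526 [0. 0. 0.]
[0.6 0.2 0.2]
[-30.4  36.5 102.6  -8.   54.7  69.4] max d 3.3 0.0
[-30.4  33.4 102.2  -7.7  58.1  68.8] max d 3.4 0.0
[-30.4  30.5 101.6  -7.4  61.6  68.3] max d 3.5 0.0
[-30.2  24.9 104.6  -4.8  57.9  63.7] max d 5.6 0.0
[-30.3  19.6 107.1  -1.2  54.8  58.2] max d 5.5 0.0
[-30.9  14.7 109.1   3.6  52.4  51.5] max d 6.7 0.0
[-31.9  10.3 110.6   9.6  50.8  43.8] max d 7.7 0.0
[-33.3   6.5 111.7  16.6  50.2  35.3] max d 8.5 0.0
[-34.1   6.  113.1  23.3  48.8  25.3] max d 10.0 0.0
[-35.1   5.9 114.1  30.5  48.7  14.8] max d 10.5 0.0
[-36.1   6.5 114.8  37.5  49.9   4.4] max d 10.4 0.0
[-37.1   7.6 115.   44.   52.2  -5.4] max d 9.8 0.0
[-37.9   9.2 114.9  49.5  55.5 -14.1] max d 8.7 0.0
[-38.5  11.3 114.3  54.   59.5 -21.6] max d 7.5 0.0
[-40.6  14.  117.6  63.8  61.2 -32.3] max d 10.7 0.0
[-42.3  17.8 120.6  72.8  64.5 -42.9] max d 10.6 0.0
[-43.4  22.5 123.1  80.4  69.  -52.9] max d 10.0 0.0
[-43.9  28.3 125.   86.7  74.8 -62.3] max d 9.4 0.0
[-39.3  28.3 131.1  9
[... 993 characters left out ...]
16, 2.78]},
{"slide":[-0.83, 0.61, 1.41],"turn":[4.5, -3.93, 3.09]},
{"slide":[-0.7, 0.77, 1.41],"turn":[4.49, -3.67, 3.4]},
{"slide":[-0.93, 1.3, -0.12],"turn":[7.5, -0.0, -0.0]},
{"slide":[-0.93, 1.27, -0.28],"turn":[7.5, -0.0, -0.0]},
{"slide":[-0.92, 1.22, -0.45],"turn":[7.5, -0.0, -0.0]},
{"slide":[-0.93, 1.16, -0.61],"turn":[7.5, -0.0, -0.0]},
{"slide":[-2.73, 2.71, -0.65],"turn":[0.0, 1.38, -5.15]},
{"slide":[-2.94, 2.46, -0.72],"turn":[0.0, 1.38, -5.15]},
---
{"slide":[-3.13, 2.19, -0.79],"turn":[0.0, 1.38, -5.16]},
{"slide":[-3.65, 2.94, -0.42],"turn":[0.0, 1.0, -3.73]},
{"slide":[-3.82, 2.69, -0.48],"turn":[0.0, 1.0, -3.73]},
{"slide":[-3.98, 2.44, -0.56],"turn":[0.0, 1.0, -3.74]},
```

apply_moves(series=[{"slide": [0, -3.22, -0.87], "turn": [0, 0, 0.1]}, {"slide": [0, -3.22, -0.86], "turn": [0, 0, 0]}, {"slide": [0, -3.22, -0.86], "turn": [0, 0, 0]}, {"slide": [-1.34, -3.37, -0.14], "turn": [6.6, -3.19, -0.66]}, {"slide": [-1.29, -3.37, 0.32], "turn": [6.6, -3.25, -0.29]}, {"slide": [-1.24, -3.32, 0.78], "turn": [6.59, -3.26, 0.08]}, {"slide": [-1.19, -3.2, 1.23], "turn": [6.6, -3.23, 0.46]}, {"slide": [-1.14, -3.02, 1.65], "turn": [6.6, -3.16, 0.83]}, {"slide": [-1.29, 0.03, 1.18], "turn": [4.5, -4.69, 1.73]}, {"slide": [-1.19, 0.16, 1.27], "turn": [4.49, -4.54, 2.09]}])

```text
clock: 7.85
tcp_pos: [0.4969, -0.1894, 0.2872]
tool_rot: [-62.9, -0.1, -67.9]
wrist_force: [-0.7, -0.0, -0.0]
finger_gap: 0.085
```

apply_moves(series=[{"slide": [-1.08, 0.31, 1.34], "turn": [4.5, -4.36, 2.45]}, {"slide": [-0.96, 0.46, 1.39], "turn": [4.5, -4.16, 2.78]}, {"slide": [-0.83, 0.61, 1.41], "turn": [4.5, -3.93, 3.09]}, {"slide": [-0.7, 0.77, 1.41], "turn": [4.49, -3.67, 3.4]}, {"slide": [-0.93, 1.3, -0.12], "turn": [7.5, 0, 0]}, {"slide": [-0.93, 1.27, -0.28], "turn": [7.5, 0, 0]}, {"slide": [-0.92, 1.22, -0.45], "turn": [7.5, 0, 0]}, {"slide": [-0.93, 1.16, -0.61], "turn": [7.5, 0, 0]}])

```text
clock: 8.85
tcp_pos: [0.5304, -0.0802, 0.2596]
tool_rot: [-14.9, -0.1, -48.2]
wrist_force: [0.6, -0.1, -1.2]
finger_gap: 0.082
```

```bash
python3 - <<'E'
from path import *
from tgt import *
W=[((.53,.03,.22),26,15,5),(loopat(-.08,.02),14.4,15,5)]
chk(W); rows(W)
E
```

```text
[ 0.5 -0.1  0.3] 41.83081668956399 14.868152011331635 [-43.9  28.4 125.   87.   74.8 -62.6] 0.7238833984475815 [-0. -0. -0.]
[-41.3  28.3 128.8  93.3  72.4 -66.3] max d 6.3 0.0
[-38.1  28.6 132.3 100.6  70.6 -70.5] max d 7.3 0.0
[-34.2  29.2 135.6 108.9  69.5 -75.1] max d 8.3 0.0
[-29.4  30.3 138.5 118.3  69.4 -79.8] max d 9.4 0.0
[-23.6  31.8 141.1 128.7  70.5 -84.3] max d 10.4 0.0
[-16.2  33.4 142.4 139.4  71.8 -87.1] max d 10.7 0.0
[ -8.1  35.  143.  150.3  73.3 -89. ] max d 10.9 0.0
[  0.2  36.5 142.9 161.1  74.4 -89.8] max d 10.8 0.0
[  8.5  37.8 142.1 171.7  74.9 -90. ] max d 10.6 0.0
[ 16.2  38.9 140.6 181.8  74.5 -90. ] max d 10.1 0.0
---
{"slide":[-1.65, 1.62, -0.39],"turn":[-0.03, 0.9, -3.04]},
{"slide":[-1.72, 1.52, -0.41],"turn":[-0.03, 0.81, -3.06]},
{"slide":[-1.8, 1.44, -0.44],"turn":[-0.02, 0.82, -3.06]},
{"slide":[-1.87, 1.33, -0.46],"turn":[-0.03, 0.82, -3.06]},
{"slide":[-1.93, 1.24, -0.49],"turn":[-0.02, 0.81, -3.05]},
{"slide":[-2.18, 1.76, -0.25],"turn":[-0.0, 0.61, -2.24]},
{"slide":[-2.26, 1.68, -0.28],"turn":[-0.0, 0.6, -2.25]},
{"slide":[-2.31, 1.58, -0.29],"turn":[-0.0, 0.6, -2.24]},
{"slide":[-2.37, 1.5, -0.33],"turn":[-0.0, 0.6, -2.24]},
{"slide":[-2.43, 1.4, -0.35],"turn":[-0.0, 0.6, -2.24]},
```

apply_moves(series=[{"slide": [-1.65, 1.62, -0.39], "turn": [0, 0.9, -3.04]}, {"slide": [-1.72, 1.52, -0.41], "turn": [0, 0.81, -3.06]}, {"slide": [-1.8, 1.44, -0.44], "turn": [0, 0.82, -3.06]}, {"slide": [-1.87, 1.33, -0.46], "turn": [0, 0.82, -3.06]}, {"slide": [-1.93, 1.24, -0.49], "turn": [0, 0.81, -3.05]}, {"slide": [-2.18, 1.76, -0.25], "turn": [0, 0.61, -2.24]}, {"slide": [-2.26, 1.68, -0.28], "turn": [0, 0.6, -2.25]}, {"slide": [-2.31, 1.58, -0.29], "turn": [0, 0.6, -2.24]}, {"slide": [-2.37, 1.5, -0.33], "turn": [0, 0.6, -2.24]}, {"slide": [-2.43, 1.4, -0.35], "turn": [0, 0.6, -2.24]}])

```text
clock: 10.1
tcp_pos: [0.5551, 0.1655, 0.1843]
tool_rot: [-15.1, 0.0, -75.6]
wrist_force: [0.0, -0.4, -0.0]
finger_gap: 0.081
```

apply_moves(series=[{"slide": [0, 0, 0], "turn": [0, 0, 0]}, {"slide": [0, 0, 0], "turn": [0, 0, 0]}])

```text
clock: 10.35
tcp_pos: [0.5548, 0.1644, 0.1849]
tool_rot: [-15.1, 0.0, -75.5]
wrist_force: [-0.1, -0.4, -0.4]
finger_gap: 0.084
```

```bash
python3 - <<'E'
from tgt import *
p,a,t,M=cur(); print(p.round(4),a,t,loopat(-.08,.02).round(4),arm.state()['qpos'].round(1))
im=save('wrist','w4')[0]; save('scene','s4')
lp=p+M@np.array([0,-.019,0])+np.array([0,0,.09]); print('loop pred',proj('w4',lp),'hook',proj('w4',hook),'tip',proj('w4',hook-.018*f+[0,0,.018]))
cv2.imwrite('pics/v5.png',lab(im,130,0,280,210,2.85))
E
```

```text
[0.5548 0.1644 0.1849] 14.539269475870533 15.13120129587995 [0.5556 0.1642 0.1851] [ 16.2  38.8 140.7 181.6  74.3 -90. ]
loop pred [283.34310682  85.79029515] hook [284.83004035  99.48633613] tip [284.68643194  69.97299814]
```

View pics/v5.png

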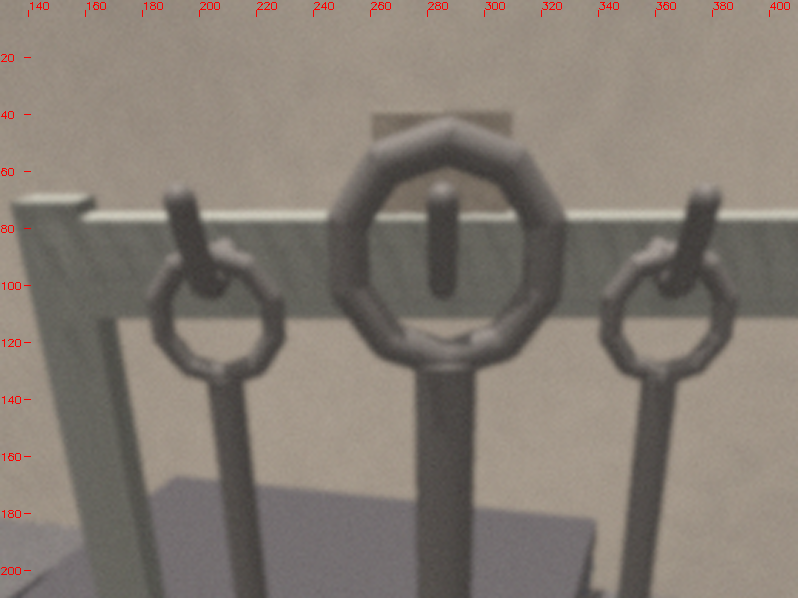

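View v5 shows the loop centred at (286.8,86.7) and the hook at x=285.4. They are aligned to under 1 mm, and the neighbours are clear. The hook slope is steep, so I'll tilt the scoop 25° while threading the loop.

```bash
cat >> tgt.py <<'E'
def lt(dx,dz,a,dy=.0004):
    u=np.sin(np.radians(a))*f+np.array([0,0,np.cos(np.radians(a))])
    return hook+dx*f+dy*l+np.array([0,0,dz])-.09*u+.019*ori(14.43,15+a)[:,1]
def wp(dx,dz,a,n): return (lt(dx,dz,a),14.43,15+a,n)
E
python3 - <<'E'
from path import *
from tgt import *
W=[wp(-.06,.045,25,4),wp(-.026,.031,25,3),wp(-.009,.0036,25,4),wp(-.006,-.003,25,2)]
chk(W); rows(W)
E
```

```text
[0.6 0.2 0.2] 14.37551540106466 15.117635689378183 [ 16.   38.8 140.7 181.6  74.3 -90. ] 0.6956795698630996 [-0. -0. -0.]
[ 16.1  31.  140.5 181.8  60.1 -90.3] max d 14.2 0.0
[ 16.1  23.7 139.3 182.1  45.5 -90.7] max d 14.6 0.0
[ 16.1  17.6 137.3 182.7  31.2 -91.4] max d 14.3 0.0
[ 16.1  12.9 134.7 184.1  17.6 -92.9] max d 13.6 0.0
[ 16.   14.4 133.5 183.9  18.  -92.7] max d 1.5 0.0
[ 16.   15.9 132.4 183.7  18.3 -92.6] max d 1.5 0.0
[ 15.9  17.3 131.2 183.6  18.5 -92.4] max d 1.4 0.0
[ 15.9  18.5 130.9 183.3  19.5 -92.2] max d 1.2 0.0
[ 15.9  19.8 130.6 183.2  20.4 -92. ] max d 1.3 0.0
[ 15.9  21.  130.2 183.   21.3 -91.9] max d 1.2 0.0
[ 15.8  22.2 129.9 182.9  22.1 -91.7] max d 1.2 0.0
[ 15.8  22.8 129.8 182.8  22.6 -91.7] max d 0.6 0.0
[ 15.8  23.3 129.6 182.7  23.  -91.6] max d 0.5 0.0
---
{"slide":[-0.04, -0.68, 0.49],"turn":[-6.22, -0.04, -0.0]},
{"slide":[-0.04, -0.73, 0.42],"turn":[-6.22, -0.01, 0.01]},
{"slide":[-0.03, -0.77, 0.34],"turn":[-6.22, -0.01, 0.01]},
{"slide":[-0.04, -0.8, 0.25],"turn":[-6.22, -0.01, 0.01]},
{"slide":[-0.0, 1.17, 0.37],"turn":[-0.0, 0.0, 0.0]},
{"slide":[-0.0, 1.17, 0.37],"turn":[-0.0, 0.0, 0.0]},
{"slide":[-0.0, 1.17, 0.37],"turn":[-0.0, 0.0, 0.0]},
{"slide":[-0.0, 0.76, -0.25],"turn":[-0.0, 0.0, 0.0]},
{"slide":[-0.0, 0.77, -0.25],"turn":[-0.0, 0.0, 0.0]},
{"slide":[-0.0, 0.76, -0.25],"turn":[-0.0, 0.0, 0.0]},
---
{"slide":[-0.0, 0.77, -0.25],"turn":[-0.0, 0.0, 0.0]},
{"slide":[-0.0, 0.33, -0.16],"turn":[-0.0, 0.0, 0.0]},
{"slide":[-0.0, 0.32, -0.16],"turn":[-0.0, 0.0, 0.0]},
```

apply_moves(series=[{"slide": [-0.04, -0.68, 0.49], "turn": [-6.22, 0, 0]}, {"slide": [-0.04, -0.73, 0.42], "turn": [-6.22, 0, 0]}, {"slide": [-0.03, -0.77, 0.34], "turn": [-6.22, 0, 0]}, {"slide": [-0.04, -0.8, 0.25], "turn": [-6.22, 0, 0]}, {"slide": [0, 1.17, 0.37], "turn": [0, 0, 0]}, {"slide": [0, 1.17, 0.37], "turn": [0, 0, 0]}, {"slide": [0, 1.0, 0.3], "turn": [0, 0, 0]}, {"slide": [0, 0, 0], "turn": [0, 0, 0]}, {"slide": [0, 0, 0], "turn": [0, 0, 0]}])

```text
clock: 11.58
tcp_pos: [0.5649, 0.1686, 0.1963]
tool_rot: [-40.1, 0.0, -75.5]
wrist_force: [-0.4, -0.4, -0.6]
finger_gap: 0.084
```

```bash
python3 - <<'E'
from tgt import *
p,a,t,M=cur(); s=arm.state(); print(p.round(4),a,t,lt(-.026,.031,25).round(4),s['qpos'].round(1),s['wrist_force'])
im=save('wrist','w5')[0]; u=np.sin(np.radians(25))*f+np.array([0,0,np.cos(np.radians(25))])
lp=p+M@np.array([0,-.019,0])+.09*u; print('loop pred',proj('w5',lp),'hook',proj('w5',hook),'tip',proj('w5',hook-.018*f+[0,0,.018]), (lp-hook)@f,(lp-hook)@l,(lp-hook)[2])
cv2.imwrite('pics/v6.png',lab(im,185,0,200,150,4))
rows([wp(-.009,.0036,25,4),wp(-.006,-.003,25,2)])
E
```

```text
[0.5649 0.1686 0.1963] 14.492158064918506 40.09806981205086 [0.5673 0.1677 0.1972] [ 16.1  17.2 131.4 183.8  18.6 -92.5] [-0.42774999 -0.40425429 -0.58330756]
loop pred [283.66300808  85.03871256] hook [288.24280301 107.18177744] tip [288.76390522  97.57838741] -0.028035102497939526 0.0019215966604085972 0.030125327609601904
---
{"slide":[0.04, 0.8, -0.21],"turn":[0.02, -0.02, -0.04]},
{"slide":[0.04, 0.79, -0.21],"turn":[0.01, 0.01, -0.01]},
{"slide":[0.04, 0.8, -0.21],"turn":[0.02, 0.01, -0.01]},
{"slide":[0.04, 0.8, -0.21],"turn":[0.01, 0.01, -0.02]},
{"slide":[0.0, 0.32, -0.15],"turn":[0.0, 0.0, 0.0]},
{"slide":[0.0, 0.33, -0.16],"turn":[0.0, 0.0, 0.0]},
```

View pics/v6.png

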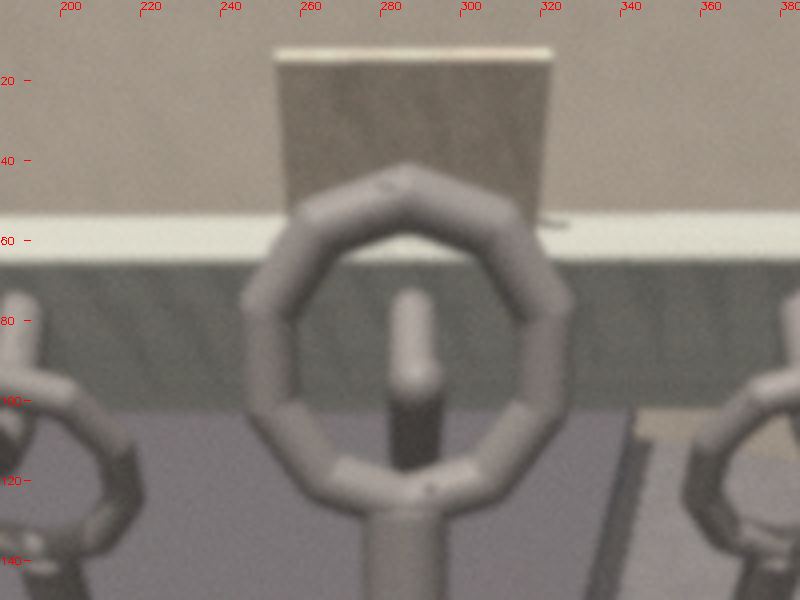

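apply_moves(series=[{"slide": [0.02, 0.8, -0.21], "turn": [0, 0, 0]}, {"slide": [0.02, 0.79, -0.21], "turn": [0, 0, 0]}, {"slide": [0.02, 0.8, -0.21], "turn": [0, 0, 0]}, {"slide": [0.02, 0.8, -0.21], "turn": [0, 0, 0]}, {"slide": [0, 0.32, -0.15], "turn": [0, 0, 0]}, {"slide": [0, 0.33, -0.16], "turn": [0, 0, 0]}, {"slide": [0, 0, 0], "turn": [0, 0, 0]}, {"slide": [0, 0, 0], "turn": [0, 0, 0]}])

```text
clock: 12.62
tcp_pos: [0.587, 0.1735, 0.1643]
tool_rot: [-40.0, 0.0, -75.5]
wrist_force: [-0.4, -0.7, -0.2]
finger_gap: 0.081
```

```bash
python3 - <<'E'
from tgt import *
p,a,t,M=cur(); s=arm.state(); print(p.round(4),a,t,lt(-.006,-.003,25).round(4),s['wrist_force'])
im=save('wrist','w6')[0]; u=np.sin(np.radians(25))*f+np.array([0,0,np.cos(np.radians(25))])
lp=p+M@np.array([0,-.019,0])+.09*u; print((lp-hook)@f,(lp-hook)@l,(lp-hook)[2])
cv2.imwrite('pics/v7.png',lab(im,185,0,200,150,4))
E
```

```text
[0.587  0.1735 0.1643] 14.487748332019175 39.971274259244154 [0.5866 0.1726 0.1632] [-0.40803095 -0.67603743 -0.19784985]
-0.005464277235783753 0.001133294904372408 -0.0019752691675394285
```

View pics/v7.png

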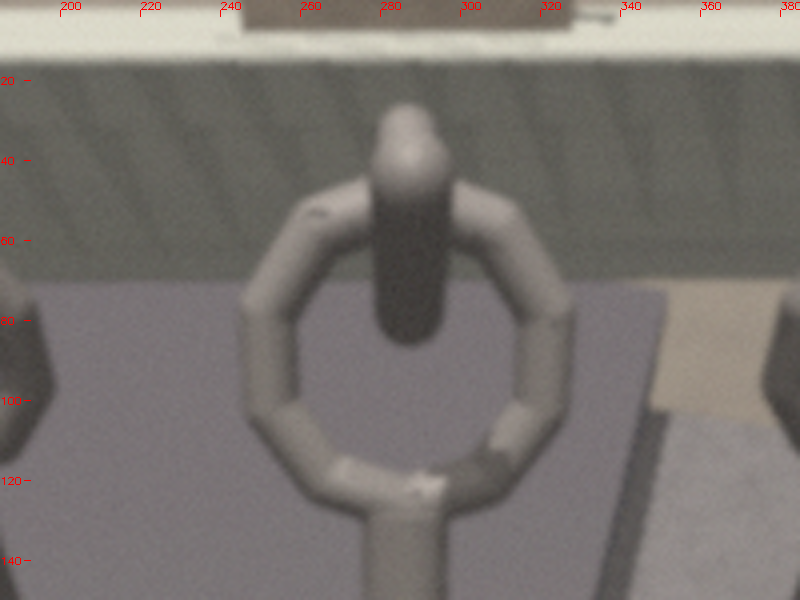

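apply_moves(series=[{"slide": [0, 0.08, -0.1], "turn": [0, 0, 0]}, {"slide": [0, 0.08, -0.1], "turn": [0, 0, 0]}, {"slide": [0, 0, 0], "turn": [0, 0, 0]}, {"slide": [0, 0, 0], "turn": [0, 0, 0]}])

```text
clock: 13.18
tcp_pos: [0.5873, 0.1736, 0.1619]
tool_rot: [-39.9, 0.0, -75.5]
wrist_force: [1.0, 1.4, 2.2]
finger_gap: 0.082
```

apply_moves(series=[{"slide": [0, 0, 0], "turn": [0, 0, 0]}, {"slide": [0, 0, 0], "turn": [0, 0, 0]}, {"slide": [0, 0, 0], "turn": [0, 0, 0]}, {"slide": [0, 0, 0], "turn": [0, 0, 0]}, {"slide": [0, 0, 0], "turn": [0, 0, 0]}, {"slide": [0, 0, 0], "turn": [0, 0, 0]}, {"slide": [0, 0, 0], "turn": [0, 0, 0]}, {"slide": [0, 0, 0], "turn": [0, 0, 0]}], hand=2.0)

```text
clock: 14.18
tcp_pos: [0.5869, 0.1735, 0.1615]
tool_rot: [-40.0, 0.0, -75.5]
wrist_force: [0.0, 0.3, 0.4]
finger_gap: 0.231
```

apply_moves(series=[{"slide": [0, -1.0, 0], "turn": [0, 0, 0]}, {"slide": [0, -1.5, 0], "turn": [0, 0, 0]}, {"slide": [0, -2, 0], "turn": [0, 0, 0]}, {"slide": [0, -2, 0], "turn": [0, 0, 0]}, {"slide": [0, 0, 0], "turn": [0, 0, 0]}, {"slide": [0, 0, 0], "turn": [0, 0, 0]}])

```text
clock: 14.92
tcp_pos: [0.539, 0.1611, 0.2038]
tool_rot: [-39.9, 0.0, -75.5]
wrist_force: [-0.2, -0.4, -0.4]
finger_gap: 0.228
```

```bash
python3 - <<'E'
from tgt import *
p,a,t,M=cur(); s=arm.state(); print(p.round(4),a,t,s['wrist_force'],s['qpos'].round(1))
im=save('wrist','w7')[0]; save('scene','s7')
print('hook',proj('w7',hook),'clip',proj('w7',clip),'front',proj('w7',clip-.013*f),'head',proj('w7',hook-[0,0,.215]))
cv2.imwrite('pics/v8.png',lab(im,150,30,266,200,3))
E
```

```text
[0.539  0.1611 0.2038] 14.491214369619037 39.919414470696225 [-0.2466646  -0.42279504 -0.36695769] [ 16.1  14.5 134.4 183.7  19.  -92.4]
hook [286.33481662  87.42734099] clip [286.11734358 204.04317206] front [286.13574013 217.31510398] head [286.00439567 264.60936608]
```

View pics/v8.png

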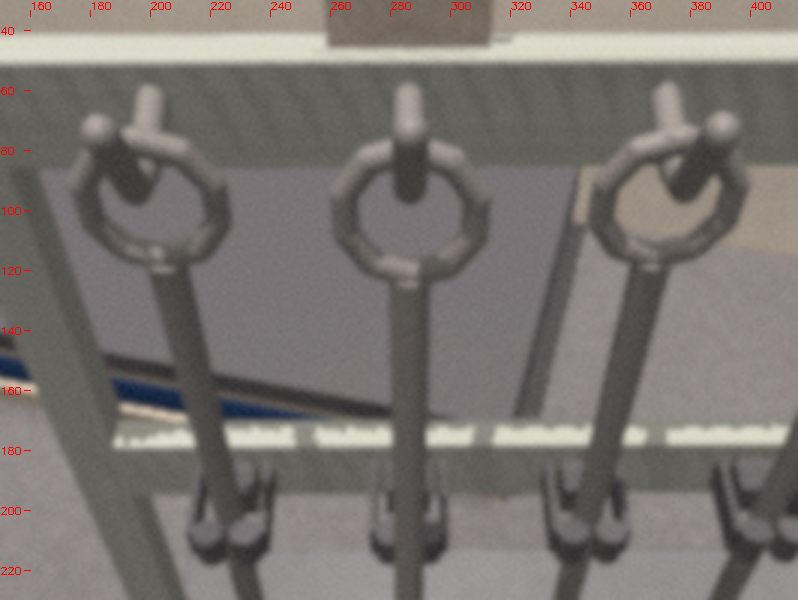

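```bash
python3 - <<'E'
from path import *
from tgt import *
T=lambda dx,z:np.array([*(hook+dx*f)[:2],z])
for th in (0,5,10):
  print(th,[ik(T(d,.174),14.43,th,v,[16,38,140,181,74,-90]) for d in (-.05,-.02,-.003)])
W=[(T(-.06,.20),14.43,20,4),(T(-.045,.174),14.43,5,3),(T(-.02,.174),14.43,5,2)]
chk(W); rows(W)
E
```

```text
[0.5 0.2 0.2] 14.482154307507672 39.9801137312581 [ 16.1  14.6 134.4 183.7  19.  -92.4] 2.005250824816713 [-0. -0. -0.]
0 [(array([ 16.2,  55.8, 137.2, 181.8, 102.9, -89.6]), np.float64(0.0)), (array([ 16. ,  54. , 134. , 181.6,  98. , -89.8]), np.float64(0.0)), (array([ 15.9,  53.2, 132.2, 181.5,  95.4, -89.9]), np.float64(0.0))]
5 [(array([ 16.2,  51. , 138.3, 181.8,  94.3, -89.7]), np.float64(0.0)), (array([ 16. ,  49.5, 135. , 181.6,  89.5, -89.9]), np.float64(0.0)), (array([ 15.9,  48.9, 133.1, 181.5,  87. , -89.9]), np.float64(0.0))]
10 [(array([ 16.2,  45.9, 138.9, 181.7,  84.8, -89.9]), np.float64(0.0)), (array([ 16. ,  44.8, 135.6, 181.6,  80.3, -90. ]), np.float64(0.0)), (array([ 15.9,  44.3, 133.6, 181.5,  78. , -90.1]), np.float64(0.0))]
[ 16.1  17.5 136.3 182.8  28.9 -91.5] max d 9.9 0.0
[ 16.1  21.3 138.  182.3  39.2 -90.9] max d 10.3 0.0
[ 16.2  25.7 139.2 182.   49.9 -90.6] max d 10.7 0.0
[ 16.1  30.6 139.9 181.9  60.5 -90.3] max d 10.6 0.0
[ 16.2  37.5 139.9 181.8  72.4 -90.1] max d 11.9 0.0
[ 16.2  44.2 139.2 181.7  83.5 -89.9] max d 11.1 0.0
[ 16.2  50.7 137.8 181.7  93.4 -89.7] max d 9.9 0.0
[ 16.1  50.  136.4 181.7  91.4 -89.8] max d 2.0 0.0
[ 16.   49.5 135.  181.6  89.5 -89.9] max d 1.9 0.0
---
{"slide":[0.03, 0.4, 0.23],"turn":[5.0, -0.03, -0.04]},
{"slide":[0.02, 0.43, 0.2],"turn":[4.99, 0.01, -0.01]},
{"slide":[0.03, 0.43, 0.16],"turn":[5.0, 0.01, -0.01]},
{"slide":[0.03, 0.46, 0.13],"turn":[4.99, 0.0, -0.01]},
{"slide":[-0.0, 0.76, -0.65],"turn":[5.0, 0.0, -0.0]},
{"slide":[-0.0, 0.71, -0.7],"turn":[5.0, 0.0, -0.0]},
{"slide":[-0.0, 0.64, -0.77],"turn":[5.0, 0.0, -0.0]},
{"slide":[-0.0, 1.25, 0.11],"turn":[0.0, 0.0, -0.0]},
{"slide":[-0.0, 1.24, 0.11],"turn":[0.0, 0.0, -0.0]},
```

apply_moves(series=[{"slide": [0.03, 0.4, 0.23], "turn": [5, 0, 0]}, {"slide": [0.02, 0.43, 0.2], "turn": [5, 0, 0]}, {"slide": [0.03, 0.43, 0.16], "turn": [5, 0, 0]}, {"slide": [0.03, 0.46, 0.13], "turn": [5, 0, 0]}, {"slide": [0, 0.76, -0.65], "turn": [5, 0, 0]}, {"slide": [0, 0.71, -0.7], "turn": [5, 0, 0]}, {"slide": [0, 0.64, -0.77], "turn": [5, 0, 0]}, {"slide": [0, 1.2, 0.11], "turn": [0, 0, 0]}, {"slide": [0, 0.9, 0.11], "turn": [0, 0, 0]}, {"slide": [0, 0, 0], "turn": [0, 0, 0]}], hand=0)

```text
clock: 16.27
tcp_pos: [0.593, 0.1739, 0.1772]
tool_rot: [-4.8, 0.0, -75.5]
wrist_force: [0.7, -0.6, 0.5]
finger_gap: 0.006
```

```bash
python3 - <<'E'
from tgt import *
p,a,t,M=cur(); s=arm.state(); print(p.round(4),a,t,s['wrist_force'],s['finger_gap'],'tip dx,dy,z',(p-hook)@f,(p-hook)@l,p[2])
E
```

```text
[0.593  0.1739 0.1772] 14.483646330697258 4.7507136695943215 [ 0.68082342 -0.56248921  0.45382397] 0.006207559477746952 tip dx,dy,z -0.02298521018499763 4.094114982403922e-05 0.17721610640456237
```

apply_moves(series=[{"slide": [0, 0, -0.25], "turn": [0, 0, 0]}, {"slide": [0, 0.4, 0.04], "turn": [0, 0, 0]}, {"slide": [0, 0.3, 0.03], "turn": [0, 0, 0]}, {"slide": [0, 0.2, 0.02], "turn": [0, 0, 0]}, {"slide": [0, 0.2, 0.02], "turn": [0, 0, 0]}, {"slide": [0, 0.1, 0.01], "turn": [0, 0, 0]}, {"slide": [0, 0, 0], "turn": [0, 0, 0]}])

```text
clock: 17.15
tcp_pos: [0.6022, 0.1763, 0.1721]
tool_rot: [-5.0, 0.0, -75.5]
wrist_force: [-8.2, -2.7, 3.7]
finger_gap: 0.008
```

apply_moves(series=[{"slide": [0, 0.2, 0.02], "turn": [0, 0, 0]}, {"slide": [0, 0.1, 0.01], "turn": [0, 0, 0]}, {"slide": [0, 0, 0], "turn": [0, 0, 0]}])

```text
clock: 17.52
tcp_pos: [0.605, 0.177, 0.1717]
tool_rot: [-5.1, 0.0, -75.5]
wrist_force: [-7.8, -2.8, 2.2]
finger_gap: 0.006
```

apply_moves(series=[{"slide": [0, 0.15, 0.02], "turn": [0, 0, 0]}, {"slide": [0, 0.15, 0.02], "turn": [0, 0, 0]}, {"slide": [0, 0, 0], "turn": [0, 0, 0]}])

```text
clock: 17.9
tcp_pos: [0.6089, 0.178, 0.1719]
tool_rot: [-5.1, 0.0, -75.5]
wrist_force: [-1.0, 0.0, -0.6]
finger_gap: 0.006
```

apply_moves(series=[{"slide": [0, 0.15, 0.02], "turn": [0, 0, 0]}, {"slide": [0, 0.15, 0.02], "turn": [0, 0, 0]}, {"slide": [0, 0, 0], "turn": [0, 0, 0]}])

```text
clock: 18.27
tcp_pos: [0.6124, 0.1789, 0.1727]
tool_rot: [-4.9, 0.0, -75.5]
wrist_force: [-0.5, -0.4, 0.4]
finger_gap: 0.007
```

apply_moves(series=[{"slide": [0, 0.12, 0.01], "turn": [0, 0, 0]}, {"slide": [0, 0, 0], "turn": [0, 0, 0]}])

```text
clock: 18.52
tcp_pos: [0.6133, 0.1792, 0.1725]
tool_rot: [-5.0, 0.0, -75.5]
wrist_force: [-0.7, -0.3, -0.5]
finger_gap: 0.005
```

apply_moves(series=[{"slide": [0, -0.4, 0], "turn": [0, 0, 0]}, {"slide": [0, -1.5, 0.1], "turn": [0, 0, 0]}, {"slide": [0, -2, 0.6], "turn": [-5, 0, 0]}, {"slide": [0, -2, 0.6], "turn": [-6, 0, 0]}, {"slide": [0, -1.5, 0.6], "turn": [-7, 0, 0]}, {"slide": [0, -1.5, 0.6], "turn": [-7, 0, 0]}, {"slide": [0, 0, 0], "turn": [0, 0, 0]}, {"slide": [0, 0, 0], "turn": [0, 0, 0]}])

```text
clock: 19.52
tcp_pos: [0.5357, 0.159, 0.2125]
tool_rot: [-29.3, 0.0, -75.5]
wrist_force: [0.3, -0.2, -0.4]
finger_gap: 0.004
```

```bash
python3 - <<'E'
from tgt import *
p,a,t,M=cur(); s=arm.state(); print(p.round(4),a,t,s['wrist_force'],s['qpos'].round(1))
im=save('wrist','w9')[0]; im2=save('scene','s9')[0]
print('hook',proj('w9',hook),'clip',proj('w9',clip),'front',proj('w9',clip-.013*f),'nbr clip',proj('w9',clip+.048*l),proj('w9',clip-.048*l),'loop',proj('w9',hook-[0,0,.007]))
u,v=proj('w9',clip).astype(int); x=max(0,min(u-133,294)); y=max(0,min(v-120,220))
A=lab(im,x,y,266,200,3); cv2.imwrite('pics/v9.png',A)
E
```

```text
[0.5357 0.159  0.2125] 14.47514859141554 29.28094439275983 [ 0.27728778 -0.20547845 -0.44471752] [ 16.1  19.2 139.5 182.2  39.5 -90.9]
hook [284.16031005 112.48102545] clip [284.58828849 227.95789823] front [284.56567865 239.47317399] nbr clip [228.27777766 227.99881501] [340.93476807 227.91695532] loop [284.19841949 122.76369244]
```

View pics/v9.png

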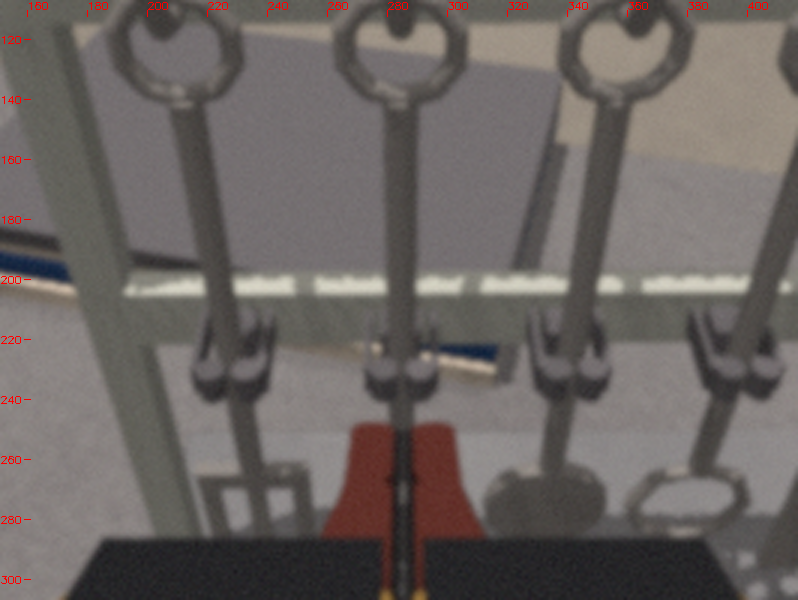

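The last view shows the shank behind the free clip's closed jaws at (284,230), like its neighbours. The loop is on the hook and the tools on either side look undisturbed. I'll check that it hangs still, then hand in.

apply_moves(series=[{"slide": [0, -1, 0], "turn": [0, 0, 0]}, {"slide": [0, -1, 0], "turn": [0, 0, 0]}, {"slide": [0, 0, 0], "turn": [0, 0, 0]}, {"slide": [0, 0, 0], "turn": [0, 0, 0]}, {"slide": [0, 0, 0], "turn": [0, 0, 0]}, {"slide": [0, 0, 0], "turn": [0, 0, 0]}])

```text
clock: 20.38
tcp_pos: [0.5193, 0.1548, 0.2223]
tool_rot: [-29.4, 0.0, -75.5]
wrist_force: [0.2, 0.1, 0.6]
finger_gap: 0.007
```

```bash
python3 - <<'E'
from h import *
a=save('wrist','wa')[0]; s0=cam('scene')[0]
for _ in range(6): b=cam('wrist')[0]
s1=cam('scene')[0]
d=lambda a,b:np.abs(cv2.GaussianBlur(a,(5,5),0).astype(int)-cv2.GaussianBlur(b,(5,5),0)).max()
print(d(a[60:260,150:430],b[60:260,150:430]),d(s0[130:300,360:460],s1[130:300,360:460]),d(cv2.imread('pics/s9.png')[130:300,360:460],s1[130:300,360:460]),arm.state()['clock'])
print(arm.sign_off())
E
```

```text
15 5 144 20.825
the job is handed in; nothing more can be done
None
```

The scoop hangs by its loop on the free hook, second from the left as seen from the front, and its shank is snapped into the clip below. I handed the job in at 20.8 s of the 48 s allowed.

I gripped the shank from the rest with a slight lean. I threaded the loop over the hook with the scoop tilted about 25°, let it swing down onto the clip jaws, and pushed it in with shut fingers. Resistance reached about 9 N, then dropped to almost nothing when it snapped.

**Last checks**
- **Seating:** the last picture showed the loop on the hook and the shank behind the closed jaws, the same as its neighbours. The tools on either side that were in view looked undisturbed.
- **Depth:** after the snap I moved the fingers about 5 mm further, and the force stayed under 1 N. I did not feel the stop behind the seat, so the depth rests on the force drop and the picture.
- **Stillness:** over the last 0.4 s, two wrist images differed by 15 grey levels at most and two scene images by 5. I took both as picture noise and judged the scoop still. The wrist figure is the less clear of the two, as the arm had just stopped moving.
- **Disagreement:** a scene comparison across the final arm retreat differed by 144 grey levels. I put this down to the arm or its shadow moving through the view, but did not look at that picture.
- **Measurements:** the loop sat about 1.2 mm to one side of where I predicted in the grip, which was within the hook's tolerance.

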